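# Start the lens drill with the touch-free switch

### The job

With the fingertips, push the lens carriage of the drilling stand along its rails until it meets the end stop under the drill; do not grip or lift anything, and do not touch the lens. Then start the drill by pointing straight down at the touch-free switch with the round window: hold the fingertips about 3 cm above the middle of the window, without touching, for a good two seconds, and then lift the hand well clear (20 cm or more). Do not touch the switches or their strip, do not bring the fingertips low over the other two switches at any time, nor over the round one before the carriage is home, and leave the bottle, cup and screwdriver alone.

Things in the scene. Friction and masses are not known exactly. Their poses are not given: they have to be found in the camera images.
- carriage (a joint): Slide of the carriage along its rails, in m: 0 at the free end of the rails, 0.130 when the carriage meets the end stop under the drill. Starts between 0 and 0.05. Needs about 3 N to move, stays where it is left.
- push_face (a point): Centre of the carriage's end face that looks away from the drill: the face to push, 53 mm above the table. The carriage is an aluminium block 100 mm wide (x), 120 mm long (y), its underside 28 mm and its top 78 mm above the table. This point's y axis is the level push direction, towards the end stop and drill. Nothing taller than 28 mm stands behind the face.
- stand: The fixed drilling stand: dark base plate 200 x 340 mm, 20 mm thick, two low rails, end stop, column. Origin at the centre of its underside; y points along the rails to the drill. The drill head (44 mm across, 140 to 340 mm above the table) hangs over the far end: with the carriage home, its near side is 96 mm beyond the push face.
- lens: Round glass lens, 70 mm across, 10 mm thick, fixed on a rubber cup on top of the carriage, its centre 80 mm from the push face along y; origin under its centre, 90 mm above the table. Not to be touched.
- strip: Dark flat metal strip 120 x 320 mm, 12 mm thick, on the table, that carries the three switches; origin at the centre of its underside, y along the row.
- switch_disc: Touch-free switch: white housing 84 x 84 mm, 34 mm tall, on the dark strip, with a flat black window on top: a round disc 56 mm across. This is the drill's start switch. Origin at the centre of its underside, the window 34 mm above it; z up. It senses fingers held a few cm above. The three switches lie in a row, centres 100 mm apart, in any order.
- switch_bar: Touch-free switch: white housing 84 x 84 mm, 34 mm tall, on the dark strip, with a flat black window on top: one narrow bar 14 x 64 mm. Not to be used. Origin at the centre of its underside, the window 34 mm above it; z up. It senses fingers held a few cm above. The three switches lie in a row, centres 100 mm apart, in any order.
- switch_cross: Touch-free switch: white housing 84 x 84 mm, 34 mm tall, on the dark strip, with a flat black window on top: a plus-shaped cross, 60 mm across, arms 14 mm wide. Not to be used. Origin at the centre of its underside, the window 34 mm above it; z up. It senses fingers held a few cm above. The three switches lie in a row, centres 100 mm apart, in any order.
- bottle: White spray-fluid bottle, 56 mm across, 150 mm tall, standing beyond the strip; origin at the centre of its underside. Bystander.
- cup: Black cup, 70 mm across, 60 mm tall, standing beyond the strip; origin at the centre of its underside. Bystander.
- screwdriver: Screwdriver 150 mm long lying on the table between the robot and the stand; its x axis runs along it, handle to -x. Bystander.

How it is judged (in metres and radians):
On the way, in this order (a step that is already met when the one before it is completed fails the run):
1. the carriage is home: within 6 mm of its end stop (value of joint carriage above 0.124 m), for 0.2 s.
2. the hand points at the round-window switch for 2 s: grasp point within 25 mm of the window's centre seen from above, fingertips about 5 to 65 mm above it (grasp point 24 to 84 mm above the window) (horizontal distance between the grasp point and switch_disc below 0.025 m and z of the grasp point in the frame of switch_disc between 0.058 and 0.118 m), for 2 s.
At the end, for the whole second after the job is handed in: The carriage is within 6 mm of its end stop, the hand is clear of the round-window switch (grasp point more than 17 cm from its foot), and bottle, cup and screwdriver are at rest within 15 mm of where they stood (value of joint carriage above 0.124 m and distance between the grasp point and switch_disc above 0.17 m and distance of each of bottle, cup, screwdriver from where it was at the start of the episode below 0.015 m and linear speed of each of bottle, cup, screwdriver below 0.02 m/s); the robot touches nothing.
It fails at once if the lens is touched (contact force between any of the fingers, the arm and lens above 0.5 N).
It fails at once if a switch or the strip is touched (contact force between any of the fingers, the arm and strip above 0.5 N or contact force between any of the fingers, the arm and switch_disc above 0.5 N or contact force between any of the fingers, the arm and switch_bar above 0.5 N or contact force between any of the fingers, the arm and switch_cross above 0.5 N).
It fails at once if the fingertips come low (under about 6 cm) over the middle of one of the other two switches ((horizontal distance between the grasp point and switch_bar below 0.03 m and z of the grasp point in the frame of switch_bar below 0.113 m) or (horizontal distance between the grasp point and switch_cross below 0.03 m and z of the grasp point in the frame of switch_cross below 0.113 m)).
It fails at once if the start switch is worked before the carriage is home (value of joint carriage below 0.12 m and horizontal distance between the grasp point and switch_disc below 0.03 m and z of the grasp point in the frame of switch_disc below 0.113 m).
It fails at once if the bottle, cup or screwdriver is moved by more than 15 mm, lifted or carried (distance of any of bottle, cup, screwdriver from where it was at the start of the episode above 0.015 m).
It also fails if it takes over 53 s, if anything falls off the work surface, if the arm or the gripper's body presses on something with over 40 N, if the wrist force passes 120 N, or if a joint passes its speed limit or range.

### The arm

A 7-joint arm with a two-finger parallel gripper is mounted at the origin on the work surface. World frame = base frame: x ahead of the robot, y to its left, z up, the work surface at z = 0. Lengths are in mm, angles in rad, forces in N, time in s.
With the tool pointing down it reaches from about 375 to 925 mm from the base axis. Payload 3.1 kg.
Tool frame: the origin (TCP) lies midway between the tips of the shut fingers; the grasp point (between the pads) lies 19 mm behind it (bot.grip_point_offset is the distance from the TCP to the grasp point, in mm); z points along the fingers, y is the direction in which the jaws open and shut (so a half turn about z gives the same grasp; the last joint's range is limited). The gripper opens to 85 mm and grips with 20 to 120 N. Pads are 22 mm wide; open, the fingers measure 114 mm over their backs; the gripper's body (76 mm by 85 mm) begins 54 mm behind the grasp point. The pads swing forward as they close: fully open they stand 13 mm farther back than shut.
Start: joints at [-1.407, 0.383, 0.044, 1.598, -0.018, 1.161, -0.05], TCP at [168.21, 627.86, 231.269] pointing down, gripper open.
Joint ranges: [-2.61, 2.61], [-0.41, 2.15], [-1.48, 1.57], [0, 2.5], [-1.57, 4.71], [0.05, 1.97], [-2.85, 2.85]. Speed limits (rad/s): [2.79, 2.79, 3.14, 3.14, 3.14, 3.14, 3.14].

### API

Orientations are given as a rotation vector (axis times angle).
In Python, from workcell import bot gives the robot as it stands.
- The arm moves only by the tool apply_moves, never from a script. Its arguments are lists of equal length, an entry for each row: "turn": the turn, a rotation vector about the tool's x, y, z in rad, a list of three; "offset": the shift along the tool's x, y, z in m, a list of three; "hand": the finger opening in m, from 0 to 0.0854. A call has 1 to 20 rows; each row shifts and turns the commanded pose from where the row before left it, along the tool's axes as they then stand; what a row does not reach is not made up. A row lasts 1/12 s, in which the tool goes at most 41.7 mm and 7.16 degrees, less where a joint would pass 70% of its speed; a pose out of reach is approached as far as the arm can. A call is refused whole if a number of a shift passes 0.0417 or a number of a turn 0.125, either way. A call with a gripper value outside its range is refused whole. The fingers move at their own pace and stop on an object; the grip force is fixed at half the most. Time passes only in rows, so rows that do not move let the fingers close. It gives the time, the measured TCP pose, the force and the opening at its end, in the units of the state.
- bot.sense(): the state, without advancing time (a new reading comes with each control period).
- bot.capture(name): name is "scene" or "top"; returns (picture, depth): 400x640x3 uint8, blue, green, red; 400x640 float32, mm along the optical axis (not along the pixel's ray), 0 where there is no reading.
- bot.camera_info(name): a dict with "camera_matrix" (3x3 intrinsics, pixels), "camera_from_world" (4x4, takes a point from world to camera coordinates). Camera axes: x right, y down, z forward; pixel columns grow to the right and rows downward; lengths in mm; the calibration is good to about 2 mm. A picture is of the moment at which its call begins. camera_info takes no time and is no camera call.
- bot.hand_in(): hands the job in, once; it reports no verdict.
Trained networks look in the newest picture that a camera, given by its name, has taken for a name from the list of things; names that differ only in an ending like _2 or _b are one class to them, and where a whole thing is asked for, a point or a joint stands for the part that bears it (a point fixed in the world has none). Each returns a list of dicts, best first, with "p" (0 to 1); they miss things now and then, are a little off and sometimes report something else, mostly with a low value. They report only what shows in the picture. A call takes as long as a camera call.
- bot.masks_of(camera, target): "pixels" (400x640 bool, what is visible of it).
- bot.place_of(camera, target): "position" ([x, y, z] in mm, in world coordinates, good to about 4 mm: a listed point, or the origin of a listed thing).
The state is a dict: "clock": time; "joint_pos": joint angles; "joint_velocities": joint speeds; "effort": joint torques, N m; "ee_pos": TCP position; "tool_rot": TCP orientation; "contact_force": force on the tool from outside, world axes, zero at the start; "moment": the same for the moment, N m; "gripper_width": opening from 0.0 (shut) to 1.0 (fully open).
Only numpy, scipy, OpenCV 4.12 (cv2) and the standard library are available. Lean on these libraries where they do the work, as an engineer would, in place of code of your own. Each camera call takes 0.05 s, during which the arm holds its last target. There are 200 camera calls.

## Working session

There is one attempt and no reset: what is moved stays moved. The work goes in short steps, Python scripts to look and compute and a tool call to move; the robot and the scene stay as the last step left them, time stands still between calls to the robot, and variables do not carry over. Pictures are saved under pics/ and viewed, on a budget of 10 in all, crops included, one or two more only if the job needs it, and the job is handed in when it is done.

Besides the shell and the picture viewer there is one more tool, called after "Emit:" as name(argument=value, ...) on one line, values as JSON. apply_moves: Moves the arm, as the interface text tells. Its arguments: {"type":"object","properties":{"turn":{"type":"array","items":{"type":"array","items":{"type":"number"}}},"offset":{"type":"array","items":{"type":"array","items":{"type":"number"}}},"hand":{"type":"array","items":{"type":"number"}}},"required":["turn","offset","hand"]}

```bash
mkdir -p pics
python3 - <<'E'
from workcell import bot
import cv2,numpy as np
s=bot.sense();print(s['clock'],s['ee_pos'],s['tool_rot'],s['gripper_width'])
for c in("scene","top"):
    im,d=bot.capture(c);cv2.imwrite(f'pics/{c}0.png',im)
    for t in["push_face","stand","lens","strip","switch_disc","switch_bar","switch_cross","bottle","cup","screwdriver"]:
        r=bot.place_of(c,t);print(c,t,[(np.round(q['position']).tolist(),round(q['p'],2)) for q in r[:3]])
print(bot.sense()['clock'])
E
```

```text
0.0 [167.992148   626.94240665 229.87919485] [-0.40998393 -3.11448874  0.00411131] 1.0026804635743172
scene push_face [([545.0, 136.0, 56.0], 0.55)]
scene stand [([565.0, 265.0, 2.0], 0.62), ([544.0, -236.0, 15.0], 0.25), ([543.0, -140.0, 15.0], 0.19)]
scene lens [([554.0, 212.0, 94.0], 0.59)]
scene strip [([541.0, -237.0, -1.0], 0.73), ([744.0, -78.0, -1.0], 0.26)]
scene switch_disc [([543.0, -338.0, 10.0], 0.73)]
scene switch_bar [([542.0, -238.0, 15.0], 0.55)]
scene switch_cross [([544.0, -144.0, 11.0], 0.85), ([544.0, -237.0, 17.0], 0.29)]
scene bottle [([740.0, -74.0, -4.0], 0.58)]
scene cup [([736.0, -230.0, -2.0], 0.87)]
scene screwdriver [([359.0, 113.0, 3.0], 0.6)]
top push_face [([543.0, 132.0, 54.0], 0.6)]
top stand [([557.0, 263.0, 0.0], 0.78)]
top lens [([555.0, 209.0, 88.0], 0.86)]
top strip [([557.0, 210.0, 88.0], 0.36)]
top switch_disc [([540.0, -338.0, 11.0], 0.89), ([733.0, -233.0, -2.0], 0.21)]
top switch_bar [([545.0, -240.0, 12.0], 0.97)]
top switch_cross [([542.0, -140.0, 11.0], 0.84)]
top bottle [([742.0, -73.0, -2.0], 0.64)]
top cup [([732.0, -234.0, -2.0], 0.91), ([544.0, -242.0, 13.0], 0.39)]
top screwdriver [([357.0, 117.0, -5.0], 0.66), ([542.0, 132.0, 55.0], 0.58)]
1.1
```

View pics/top0.png

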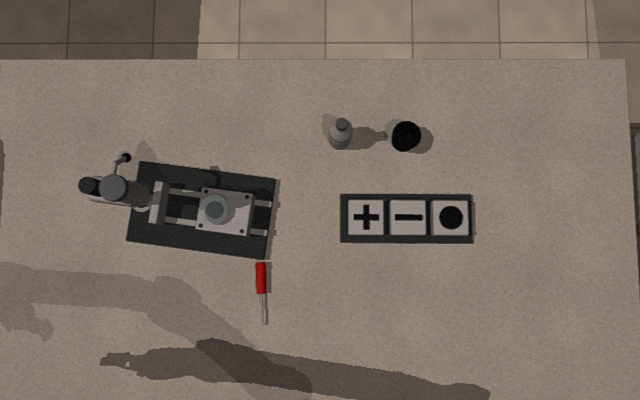

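View pics/scene0.png

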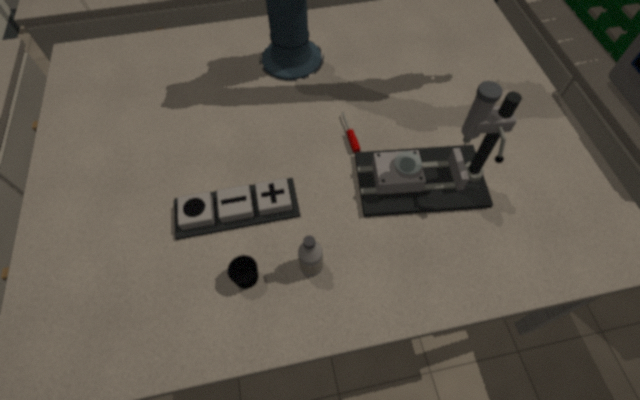

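The networks' positions match both pictures. In the top view the lens is at about (215,209), the disc switch is the right one at (451,217), and the rails tilt about 7.5°. I'll shut the fingers and go around the drill on the robot side.

Emit:
apply_moves(turn=[[0, 0, -0.065], [0, 0, -0.065], [0, 0, 0], [0, 0, 0], [0, 0, 0], [0, 0, 0], [0, 0, 0], [0, 0, 0], [0, 0, 0], [0, 0, 0], [0, 0, 0], [0, 0, 0]], offset=[[0, 0, 0], [0, 0, 0], [-0.0117, -0.0264, 0], [-0.0117, -0.0264, 0], [-0.0117, -0.0264, 0], [-0.0117, -0.0264, 0], [-0.0117, -0.0264, 0], [-0.0117, -0.0264, 0], [-0.0117, -0.0264, 0], [-0.0117, -0.0264, 0], [-0.0117, -0.0264, 0], [-0.0117, -0.0264, 0]], hand=[0, 0, 0, 0, 0, 0, 0, 0, 0, 0, 0, 0])

```text
clock: 2.1
ee_pos: [249.8, 349.4, 231.5]
tool_rot: [0.207, 3.135, 0.001]
contact_force: [0.3, 0.2, 1.4]
gripper_width: 0.0
```

Emit:
apply_moves(turn=[[0, 0, 0], [0, 0, 0], [0, 0, 0], [0, 0, 0], [0, 0, 0], [0, 0, 0], [0, 0, 0], [0, 0, 0], [0, 0, 0], [0, 0, 0], [0, 0, 0], [0, 0, 0], [0, 0, 0], [0, 0, 0], [0, 0, 0], [0, 0, 0], [0, 0, 0]], offset=[[-0.0176, -0.0188, 0], [-0.0176, -0.0188, 0], [-0.0176, -0.0188, 0], [-0.0176, -0.0188, 0], [-0.0176, -0.0188, 0], [-0.0176, -0.0188, 0], [-0.0176, -0.0188, 0], [-0.0176, -0.0188, 0], [-0.0176, -0.0188, 0], [-0.0176, -0.0188, 0], [-0.024, -0.0077, 0], [-0.024, -0.0077, 0], [-0.024, -0.0077, 0], [-0.024, -0.0077, 0], [-0.024, -0.0077, 0], [-0.024, -0.0077, 0], [0, 0, 0]], hand=[0, 0, 0, 0, 0, 0, 0, 0, 0, 0, 0, 0, 0, 0, 0, 0, 0])

```text
clock: 3.52
ee_pos: [540.2, 73.3, 232.0]
tool_rot: [0.214, 3.129, -0.004]
contact_force: [-0.0, -0.3, 0.2]
gripper_width: 0.003
```

```bash
cat > h.py <<'E'
from workcell import bot
import numpy as np,cv2
from scipy.spatial.transform import Rotation as R
def tool(p):
    s=bot.sense();return np.round(R.from_rotvec(s['tool_rot']).inv().apply(np.array(p)-s['ee_pos']),1)
E
python3 - <<'E'
from h import *
s=bot.sense();print(s['clock'],s['ee_pos'],s['contact_force'])
for c in("scene","top"):
    im,d=bot.capture(c);cv2.imwrite(f'pics/{c}1.png',im)
    for t in("push_face","lens","stand"):
        for r in bot.place_of(c,t)[:1]: print(c,t,np.round(r['position']),r['p'],'tool',tool(r['position']))
a=cv2.imread('pics/top1.png')[130:270,70:350];b=cv2.imread('pics/scene1.png')[60:240,300:540]
cv2.imwrite('pics/c1.png',np.hstack([cv2.resize(a,(400,200)),cv2.resize(b,(267,200))]) if 0 else np.vstack([cv2.resize(a,(560,280)),cv2.resize(b,(560,310))]))
E
```

```text
3.5167 [540.21521377  73.29070626 232.03140104] [-0.04581597 -0.30270157  0.16624392]
scene push_face [545. 134.  56.] 0.65 tool [ -0.3  59.2 175.4]
scene lens [552. 212.  93.] 0.8 tool [  1.8 136.5 137.7]
scene stand [564. 263.  -1.] 0.76 tool [ -4.8 187.7 232. ]
top push_face [559. 266.   1.] 0.68 tool [1.000e-01 1.901e+02 2.301e+02]
top stand [561. 265.  -2.] 0.56 tool [ -1.7 189.2 233.5]
```

View pics/c1.png

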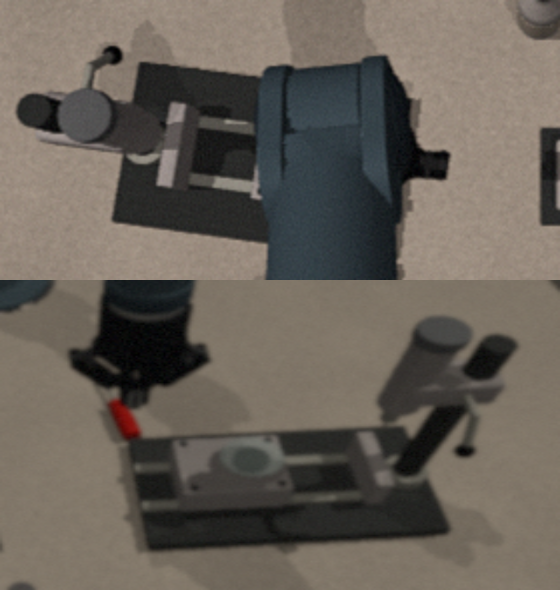

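The shut fingers' linkage bulges about ±70 mm along the jaw axis, at lens height, so the jaws must stand across the push direction. I'll also measure the arm's envelope against the drill.

Run:
```python
from h import *
s=bot.sense();print(np.round(s['joint_pos'],2))
P=[]
for c in("top","scene"):
    im,d=bot.capture(c);i=bot.camera_info(c);K=np.array(i['camera_matrix']);T=np.linalg.inv(np.array(i['camera_from_world']))
    v,u=np.nonzero(d>0);z=d[v,u];X=np.c_[(u-K[0,2])*z/K[0,0],(v-K[1,2])*z/K[1,1],z]@T[:3,:3].T+T[:3,3];P.append(X)
X=np.vstack(P);r=R.from_rotvec(s['tool_rot']);Q=r.inv().apply(X-s['ee_pos'])
for lo in range(-20,460,20):
    m=(-Q[:,2]>=lo)&(-Q[:,2]<lo+20)&(abs(Q[:,0])<130)&(abs(Q[:,1])<130)
    if m.sum()>3: print('above tip',lo,'n',m.sum(),'tool x',np.round(np.percentile(Q[m,0],[2,98])),'y',np.round(np.percentile(Q[m,1],[2,98])))
# drill
m=(X[:,2]>150)&(X[:,2]<330)&(X[:,1]>250)&(X[:,0]>450)
print('drill/column tool', np.round(np.percentile(Q[m],[1,50,99],axis=0)))
```

```text
[-0.76  0.19  0.61  1.89 -0.13  1.1   1.34]
above tip 0 n 51 tool x [-11.   2.] y [-14.  12.]
above tip 20 n 79 tool x [-12.   6.] y [-14.  12.]
above tip 40 n 247 tool x [-13.  11.] y [-34.  34.]
above tip 60 n 275 tool x [-18.  12.] y [-51.  48.]
above tip 80 n 573 tool x [-19.  11.] y [-62.  58.]
above tip 100 n 298 tool x [-20.   9.] y [-48.  44.]
above tip 120 n 165 tool x [-38.  15.] y [-39.  31.]
above tip 140 n 317 tool x [-38.  15.] y [-39.  31.]
above tip 160 n 498 tool x [-38.  15.] y [-39.  32.]
above tip 180 n 294 tool x [-35.   5.] y [-36.  30.]
above tip 200 n 353 tool x [-35.  -2.] y [-35.  31.]
above tip 220 n 353 tool x [-34.  -5.] y [-33.  29.]
above tip 240 n 448 tool x [-34.  -4.] y [-34.  39.]
above tip 260 n 343 tool x [-35.  -6.] y [-34.  27.]
above tip 280 n 466 tool x [-37. -11.] y [-38.  33.]
above tip 300 n 565 tool x [-47.  38.] y [-51.  44.]
above tip 320 n 952 tool x [-47.  40.] y [-52.  43.]
above tip 340 n 1386 tool x [-43.  42.] y [-51.  43.]
above tip 360 n 2858 tool x [-21.  69.] y [-55.  34.]
above tip 380 n 2065 tool x [ 27. 111.] y [-66.  13.]
above tip 400 n 2155 tool x [ 65. 127.] y [-67.   4.]
above tip 420 n 1129 tool x [101. 130.] y [-60.  -8.]
drill/column tool [[-83. 241. -97.]
 [-13. 303. -28.]
 [ 23. 340.  74.]]
```

The envelope is narrow enough at carriage and lens height (±14 mm up to 40 mm above the tip, ±34 mm up to 60 mm), so this yaw is safe. About 86 mm of travel is expected. Next I'll descend and approach.

Emit:
apply_moves(turn=[[0, 0, 0], [0, 0, 0], [0, 0, 0], [0, 0, 0], [0, 0, 0], [0, 0, 0], [0, 0, 0], [0, 0, 0], [0, 0, 0], [0, 0, 0], [0, 0, 0], [0, 0, 0], [0, 0, 0], [0, 0, 0], [0, 0, 0], [0, 0, 0], [0, 0, 0]], offset=[[0, 0, 0.019], [0, 0, 0.019], [0, 0, 0.019], [0, 0, 0.019], [0, 0, 0.019], [0, 0, 0.019], [0, 0, 0.019], [0, 0, 0.019], [0, 0, 0.019], [0, 0, 0.019], [0, 0, 0], [0, 0.008, 0], [0, 0.008, 0], [0, 0.008, 0], [0, 0.008, 0], [0, 0.004, 0], [0, 0, 0]], hand=[0, 0, 0, 0, 0, 0, 0, 0, 0, 0, 0, 0, 0, 0, 0, 0, 0])

```text
clock: 5.43
ee_pos: [541.5, 115.0, 42.1]
tool_rot: [0.201, 3.134, 0.003]
contact_force: [0.3, -0.1, 0.3]
gripper_width: 0.002
```

Emit:
apply_moves(turn=[[0, 0, 0], [0, 0, 0], [0, 0, 0], [0, 0, 0], [0, 0, 0], [0, 0, 0], [0, 0, 0], [0, 0, 0], [0, 0, 0], [0, 0, 0], [0, 0, 0], [0, 0, 0], [0, 0, 0], [0, 0, 0]], offset=[[0, 0.005, 0], [0, 0.005, 0], [0, 0.005, 0], [0, 0.005, 0], [0, 0.005, 0], [0, 0.005, 0], [0, 0.005, 0], [0, 0.005, 0], [0, 0.005, 0], [0, 0.005, 0], [0, 0.005, 0], [0, 0.005, 0], [0, 0.005, 0], [0, 0.005, 0]], hand=[0, 0, 0, 0, 0, 0, 0, 0, 0, 0, 0, 0, 0, 0])

```text
clock: 6.6
ee_pos: [550.1, 182.2, 41.3]
tool_rot: [0.207, 3.134, 0.0]
contact_force: [-0.7, -3.5, 2.8]
gripper_width: 0.003
```

Emit:
apply_moves(turn=[[0, 0, 0], [0, 0, 0], [0, 0, 0], [0, 0, 0], [0, 0, 0], [0, 0, 0]], offset=[[0, 0.003, 0], [0, 0.003, 0], [0, 0.003, 0], [0, 0.003, 0], [0, 0.003, 0], [0, 0, 0]], hand=[0, 0, 0, 0, 0, 0])

```text
clock: 7.1
ee_pos: [552.1, 197.6, 41.3]
tool_rot: [0.206, 3.134, 0.001]
contact_force: [0.1, -1.4, 0.5]
gripper_width: -0.002
```

Emit:
apply_moves(turn=[[0, 0, 0], [0, 0, 0], [0, 0, 0], [0, 0, 0]], offset=[[0, 0.002, 0], [0, 0.002, 0], [0, 0.002, 0], [0, 0, 0]], hand=[0, 0, 0, 0])

```text
clock: 7.43
ee_pos: [552.8, 203.1, 41.2]
tool_rot: [0.206, 3.135, 0.001]
contact_force: [1.0, -2.2, 2.1]
gripper_width: 0.004
```

Emit:
apply_moves(turn=[[0, 0, 0], [0, 0, 0], [0, 0, 0], [0, 0, 0]], offset=[[0, 0.002, 0], [0, 0.002, 0], [0, 0.002, 0], [0, 0, 0]], hand=[0, 0, 0, 0])

```text
clock: 7.77
ee_pos: [553.6, 209.2, 41.2]
tool_rot: [0.206, 3.134, 0.001]
contact_force: [-0.5, -2.9, 1.9]
gripper_width: -0.002
```

Run:
```python
from h import *
print(bot.sense()['ee_pos'],bot.sense()['contact_force'])
im,d=bot.capture('top');a=im[130:270,70:350]
im,d=bot.capture('scene');b=im[70:240,300:540]
cv2.imwrite('pics/c2.png',np.vstack([cv2.resize(a,(560,280)),cv2.resize(b,(450,319))[:, :].copy() if 0 else cv2.resize(b,(560,319))]))
```

```text
[553.59045271 209.15370362  41.2181086 ] [-0.53305294 -2.90245116  1.85908872]
```

View pics/c2.png

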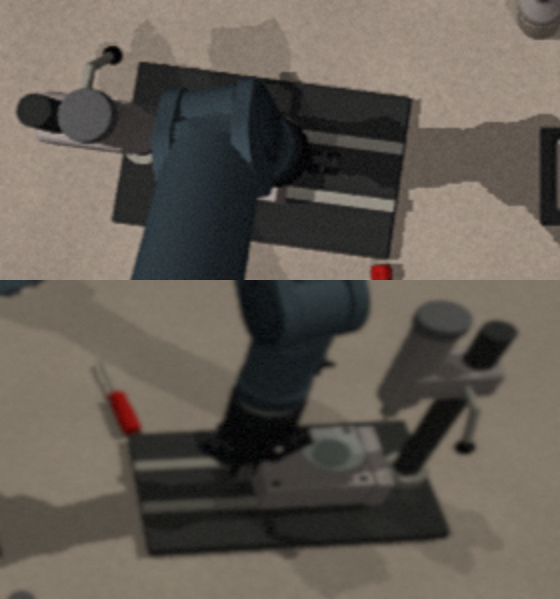

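The scene view shows the carriage close to the end stop, near crop pixel (380,480), with force still at sliding level. I'll keep pushing.

Emit:
apply_moves(turn=[[0, 0, 0], [0, 0, 0], [0, 0, 0], [0, 0, 0]], offset=[[0, 0.002, 0], [0, 0.002, 0], [0, 0.002, 0], [0, 0, 0]], hand=[0, 0, 0, 0])

```text
clock: 8.2
ee_pos: [553.5, 209.5, 41.2]
tool_rot: [-0.211, -3.132, 0.009]
contact_force: [-2.4, -9.3, 5.5]
gripper_width: -0.001
```

It stopped: 6 mm commanded, 0.3 mm moved, and the force is rising. One more small push will confirm it.

Emit:
apply_moves(turn=[[0, 0, 0], [0, 0, 0], [0, 0, 0], [0, 0, 0]], offset=[[0, 0.004, 0], [0, 0.004, 0], [0, 0, 0], [0, 0, 0]], hand=[0, 0, 0, 0])

```text
clock: 8.53
ee_pos: [553.3, 209.5, 41.3]
tool_rot: [-0.218, -3.127, 0.023]
contact_force: [-5.9, -18.3, 13.6]
gripper_width: -0.002
```

The end stop is firm at 18 N. Now I'll back off, then rise.

Emit:
apply_moves(turn=[[0, 0, 0], [0, 0, 0], [0, 0, 0], [0, 0, 0], [0, 0, 0], [0, 0, 0], [0, 0, 0], [0, 0, 0], [0, 0, 0], [0, 0, 0], [0, 0, 0], [0, 0, 0], [0, 0, 0], [0, 0, 0], [0, 0, 0], [0, 0, 0]], offset=[[0, -0.01, 0], [0, -0.02, 0], [0, -0.02, 0], [0, -0.02, 0], [0, -0.02, 0], [0, -0.02, 0], [0, 0, -0.022], [0, 0, -0.022], [0, 0, -0.022], [0, 0, -0.022], [0, 0, -0.022], [0, 0, -0.022], [0, 0, -0.022], [0, 0, -0.022], [0, 0, -0.022], [0, 0, 0]], hand=[0, 0, 0, 0, 0, 0, 0, 0, 0, 0, 0, 0, 0, 0, 0, 0])

```text
clock: 9.87
ee_pos: [543.8, 116.0, 244.2]
tool_rot: [0.203, 3.127, 0.01]
contact_force: [1.4, -0.6, 0.3]
gripper_width: 0.003
```

Run:
```python
from h import *
for c in("scene","top"):
    im,d=bot.capture(c)
    if c=='scene': cv2.imwrite('pics/c3.png',cv2.resize(im[70:240,300:540],(720,510)))
    for t in("push_face","switch_disc","lens"):
        for r in bot.place_of(c,t)[:1]: print(c,t,np.round(r['position']),round(r['p'],2),'tool',tool(r['position']))
s=bot.sense();print(s['ee_pos'],s['tool_rot'],np.round(s['joint_pos'],2),s['contact_force'])
```

```text
scene push_face [556. 223.  54.] 0.86 tool [ -0.6 108.5 186.7]
scene switch_disc [ 543. -338.   12.] 0.8 tool [ -61.4 -449.4  225.8]
scene lens [565. 303.  92.] 0.67 tool [ -0.9 190.  146.4]
top switch_disc [ 542. -335.   13.] 0.8 tool [ -62.  -443.8  224.7]
top lens [569. 301.  87.] 0.46 tool [ -4.5 190.4 150.6]
[539.94135477 113.30360825 237.95690812] [-2.06281303e-01 -3.13250256e+00  1.60335375e-03] [-0.82  0.21  0.62  1.85 -0.14  1.12  1.28] [-0.51077072  0.14029977  0.24925812]
```

View pics/c3.png

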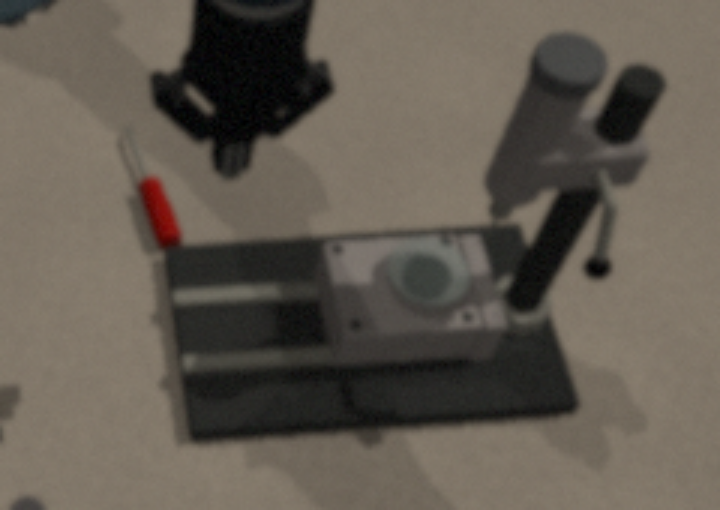

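The picture shows the carriage flush with the stop and the lens about 91 mm along the rails from where it began. Next I'll travel high to the disc.

Emit:
apply_moves(turn=[[0, 0, 0], [0, 0, 0], [0, 0, 0], [0, 0, 0], [0, 0, 0], [0, 0, 0], [0, 0, 0], [0, 0, 0], [0, 0, 0], [0, 0, 0], [0, 0, 0], [0, 0, 0], [0, 0, 0], [0, 0, 0], [0, 0, 0], [0, 0, 0], [0, 0, 0], [0, 0, 0], [0, 0, 0]], offset=[[-0.0034, -0.0248, 0], [-0.0034, -0.0248, 0], [-0.0034, -0.0248, 0], [-0.0034, -0.0248, 0], [-0.0034, -0.0248, 0], [-0.0034, -0.0248, 0], [-0.0034, -0.0248, 0], [-0.0034, -0.0248, 0], [-0.0034, -0.0248, 0], [-0.0034, -0.0248, 0], [-0.0034, -0.0248, 0], [-0.0034, -0.0248, 0], [-0.0034, -0.0248, 0], [-0.0034, -0.0248, 0], [-0.0034, -0.0248, 0], [-0.0034, -0.0248, 0], [-0.0034, -0.0248, 0], [-0.0034, -0.0248, 0], [0, 0, 0]], hand=[0, 0, 0, 0, 0, 0, 0, 0, 0, 0, 0, 0, 0, 0, 0, 0, 0, 0, 0])

```text
clock: 11.85
ee_pos: [540.0, -344.2, 238.9]
tool_rot: [-0.22, -3.132, 0.009]
contact_force: [0.0, -1.1, 0.5]
gripper_width: 0.001
```

Run:
```python
from h import *
for c in("scene","top"):
    im,d=bot.capture(c)
    if c=='scene': cv2.imwrite('pics/c4.png',cv2.resize(im[100:300,130:370],(600,500)))
    for t in("push_face","switch_disc","switch_bar"):
        for r in bot.place_of(c,t)[:1]: print(c,t,np.round(r['position']),round(r['p'],2),'tool',tool(r['position']))
s=bot.sense();print(s['clock'],s['ee_pos'],s['tool_rot'],np.round(s['joint_pos'],2))
```

```text
scene push_face [556. 224.  56.] 0.57 tool [ 61.2 559.3 181.9]
scene switch_disc [ 542. -339.   15.] 0.66 tool [  0.   -2.1 223.4]
scene switch_bar [ 543. -240.   17.] 0.58 tool [ 12.1  95.1 221.4]
top push_face [556. 220.  53.] 0.73 tool [ 58.9 551.7 186.6]
top switch_disc [ 543. -336.   12.] 0.94 tool [  0.6  -1.4 226.6]
top switch_bar [ 734. -235.   -3.] 0.59 tool [-176.1  123.7  242.1]
12.25 [ 543.5400821  -335.58893294  239.0467578 ] [-2.02799765e-01 -3.13495883e+00 -1.56323252e-03] [-0.11  0.44  0.78  1.65 -0.33  1.19  2.2 ]
```

View pics/c4.png

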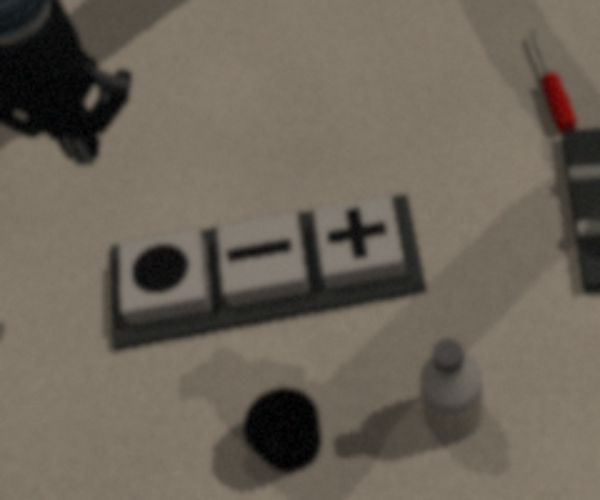

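The hand is within about 2 mm of the disc's centre horizontally, and the disc is at crop pixel (160,268). I'll descend to TCP z of about 78 and hold.

Emit:
apply_moves(turn=[[0, 0, 0], [0, 0, 0], [0, 0, 0], [0, 0, 0], [0, 0, 0], [0, 0, 0], [0, 0, 0], [0, 0, 0], [0, 0, 0], [0, 0, 0], [0, 0, 0], [0, 0, 0]], offset=[[0, -0.002, 0.016], [0, 0, 0.016], [0, 0, 0.016], [0, 0, 0.016], [0, 0, 0.016], [0, 0, 0.016], [0, 0, 0.016], [0, 0, 0.016], [0, 0, 0.016], [0, 0, 0.016], [0, 0, 0], [0, 0, 0]], hand=[0, 0, 0, 0, 0, 0, 0, 0, 0, 0, 0, 0])

```text
clock: 13.25
ee_pos: [542.3, -338.0, 78.5]
tool_rot: [-0.205, -3.133, -0.002]
contact_force: [-0.5, 0.9, 0.4]
gripper_width: -0.004
```

Emit:
apply_moves(turn=[[0, 0, 0], [0, 0, 0], [0, 0, 0], [0, 0, 0], [0, 0, 0], [0, 0, 0], [0, 0, 0], [0, 0, 0], [0, 0, 0], [0, 0, 0], [0, 0, 0], [0, 0, 0], [0, 0, 0], [0, 0, 0], [0, 0, 0], [0, 0, 0]], offset=[[0, 0, 0], [0, 0, 0], [0, 0, 0], [0, 0, 0], [0, 0, 0], [0, 0, 0], [0, 0, 0], [0, 0, 0], [0, 0, 0], [0, 0, 0], [0, 0, 0], [0, 0, 0], [0, 0, 0], [0, 0, 0], [0, 0, 0], [0, 0, 0]], hand=[0, 0, 0, 0, 0, 0, 0, 0, 0, 0, 0, 0, 0, 0, 0, 0])

```text
clock: 14.58
ee_pos: [542.6, -339.3, 79.3]
tool_rot: [-0.207, -3.135, -0.0]
contact_force: [-1.0, -0.4, 0.4]
gripper_width: 0.006
```

Run:
```python
from h import *
im,d=bot.capture('scene');cv2.imwrite('pics/c5.png',cv2.resize(im[100:300,130:370],(600,500)))
s=bot.sense();print(s['clock'],s['ee_pos'],s['contact_force'])
```

```text
14.6333 [ 542.5915179  -339.2870405    79.24790233] [-0.32313973  0.39373651 -0.1234196 ]
```

View pics/c5.png

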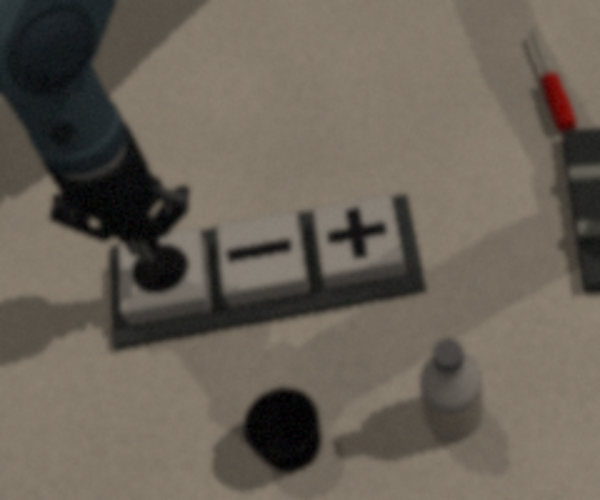

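The fingertips are just above the disc window, at crop pixel (155,255), without contact. I'll hold longer and then lift.

Emit:
apply_moves(turn=[[0, 0, 0], [0, 0, 0], [0, 0, 0], [0, 0, 0], [0, 0, 0], [0, 0, 0], [0, 0, 0], [0, 0, 0], [0, 0, 0], [0, 0, 0], [0, 0, 0], [0, 0, 0], [0, 0, 0], [0, 0, 0], [0, 0, 0], [0, 0, 0], [0, 0, 0], [0, 0, 0]], offset=[[0, 0, 0], [0, 0, 0], [0, 0, 0], [0, 0, 0], [0, 0, 0], [0, 0, 0], [0, 0, 0], [0, 0, 0], [0, 0, 0], [0, 0, 0], [0, 0, 0], [0, 0, 0], [0, 0, 0], [0, 0, 0], [0, 0, 0], [0, 0, 0], [0, 0, 0], [0, 0, 0]], hand=[0, 0, 0, 0, 0, 0, 0, 0, 0, 0, 0, 0, 0, 0, 0, 0, 0, 0])

```text
clock: 16.13
ee_pos: [542.6, -339.3, 79.3]
tool_rot: [-0.207, -3.135, 0.0]
contact_force: [-0.2, 0.3, 0.7]
gripper_width: 0.001
```

Emit:
apply_moves(turn=[[0, 0, 0], [0, 0, 0], [0, 0, 0], [0, 0, 0], [0, 0, 0], [0, 0, 0], [0, 0, 0], [0, 0, 0], [0, 0, 0], [0, 0, 0], [0, 0, 0], [0, 0, 0], [0, 0, 0]], offset=[[0, 0, -0.022], [0, 0, -0.022], [0, 0, -0.022], [0, 0, -0.022], [0, 0, -0.022], [0, 0, -0.022], [0, 0, -0.022], [0, 0, -0.022], [0, 0, -0.022], [0, 0, -0.022], [0, 0, 0], [0, 0, 0], [0, 0, 0]], hand=[0, 0, 0, 0, 0, 0, 0, 0, 0, 0, 0, 0, 0])

```text
clock: 17.22
ee_pos: [542.2, -338.9, 298.4]
tool_rot: [-0.207, -3.134, -0.001]
contact_force: [0.2, 1.0, 0.3]
gripper_width: 0.003
```

Run:
```python
from h import *
bot.capture('scene')
for t in("push_face","lens","bottle","cup","screwdriver"): print(t,[np.round(r['position']) for r in bot.place_of('scene',t)[:1]])
s=bot.sense();print(s['clock'],s['ee_pos'],s['contact_force'])
if s['ee_pos'][2]>250: bot.hand_in();print('handed in')
```

```text
push_face [array([558., 226.,  55.])]
lens [array([561., 301.,  92.])]
bottle [array([742., -73.,  -3.])]
cup [array([ 735., -231.,   -2.])]
screwdriver [array([358., 112.,   3.])]
17.5167 [ 542.1993502  -338.95344972  298.1625297 ] [-0.05495055 -1.19136647 -0.40310763]
the job is handed in; nothing more can be done
handed in
```

I pushed the carriage to its end stop, held the fingertips over the round-window switch, lifted clear and handed the job in at about 17.5 s. The hand-in gives no verdict.

- **Carriage:** I pushed with shut fingers for about 90 mm. It then stopped dead, with force rising to 18 N, and the picture shows it flush against the stop. I did not read the joint value itself.
- **Switch:** I held the tips about 33 mm above the middle of the round window for about 2.9 s. There was no sign of contact force. I then lifted straight up to a TCP height of 298 mm, about 25 cm above the window.
- **Last checks:** The lens and push face were still at the home position. The bottle, cup and screwdriver were where they started, within the networks' few mm of error. Measured force was only noise, about 1 N.
- **Disagreements:** None of the checks failed. A few network reports were plainly wrong, such as the top camera placing the push face at the stand's centre while the arm blocked its view. I ignored those after comparing them with the pictures.

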